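# Check a bowed wall-box cover with a straightedge

### The arm

A 6-joint arm with a two-finger parallel gripper is mounted at the origin on the work surface. World frame = base frame: x ahead of the robot, y to its left, z up, the work surface at z = 0. Lengths are in m, angles in rad, forces in N, time in s.
With the tool pointing down it reaches from about 0.425 to 0.95 m from the base axis. Payload 3.5 kg.
Tool frame: the origin (TCP) lies at the very end of the fingers, on their centre line; the grasp point (between the pads) lies 19 mm behind it; z points along the fingers, y is the line along which they close (so a half turn about z gives the same grasp; the last joint's range is limited). The gripper opens to 85 mm and grips with 20 to 120 N. Pads are 22 mm wide; open, the fingers measure 114 mm over their backs; the gripper's body (76 mm by 85 mm) begins 54 mm behind the grasp point. The pads swing forward as they close: fully open they stand 13 mm farther back than shut.
Start: joints at [-1.286, 0.286, 1.577, -0, 1.279, -0.15], TCP at [0.284, -0.612, 0.231] pointing down, gripper open.
Joint ranges: [-2.77, 2.77], [-0.9, 2.22], [0.21, 2.48], [-1.53, 4.67], [0.24, 2.81], [-2.84, 2.84]. Speed limits (rad/s): [2.79, 2.79, 3.14, 3.14, 3.14, 3.14].

### API

Orientations are given as a unit quaternion [w, x, y, z].
In Python, from workcell import env gives the robot as it stands.
- The arm moves only by the tool move_arm, never from a script. Its argument "steps" is a list of rows, each an object with "offset": the shift along the tool's x, y, z in units of 500 mm (1.0 is 500 mm), a list of three; "delta_rot": the turn, a rotation vector about the tool's x, y, z in units of 0.5 rad (1.0 is 0.5 rad), a list of three; "claw": the gripper's target within -1 to 1 (shut at 1, half-way at 0, fully open at -1). In form: [{"offset": [tx, ty, tz], "delta_rot": [ax, ay, az], "claw": claw}, ...]. A call has 1 to 20 rows; each row is the pose to reach, as a shift and turn from the pose commanded when the call began, along the tool's axes at that moment; what a row does not reach only later rows make up. A row lasts 1/8 s, in which the tool goes at most 62.5 mm and 10.7 degrees, less where a joint would pass 70% of its speed; a pose out of reach is approached as far as the arm can. A call with a number of a shift or a turn outside -1 to 1 is refused whole. A call with a gripper value outside its range is refused whole. The fingers move at their own pace and stop on an object; "force" is the grip in N (left out, the last holds). Time passes only in rows, so rows that repeat a pose let the fingers close. It gives the time, the measured TCP pose, the force, the opening and the grip force at its end, in the units of the state.
- env.observe(): the state, without advancing time (a new reading comes with each control period).
- env.read_camera(name): name is "side" or "top"; returns (picture, depth): 480x640x3 uint8, blue, green, red; 480x640 float32, m along the optical axis (not along the pixel's ray), 0 where there is no reading.
- env.get_calibration(name): a dict with "fovy" (degrees; the focal length in pixels is half the picture's height over the tangent of half this angle, whatever the lens; pixels are square), "cx", "cy" (the principal point, pixels), "T" (4x4, takes a point from camera to world coordinates). Camera axes: x right, y down, z forward; pixel columns grow to the right and rows downward; lengths in m; the calibration is good to about 2 mm. A picture is of the moment at which its call begins. get_calibration takes no time and is no camera call.
- env.finish_job(): hands the job in; it is judged then, once.
The state is a dict: "time_s": time; "joint_pos": joint angles; "joint_vel": joint speeds; "tau": joint torques, N m; "tool_pos": TCP position; "tcp_rot": TCP orientation; "ft_force": force on the tool from outside, world axes, zero at the start; "moment": the same for the moment, N m; "grip_width": finger opening in m; "grip_force": force on a finger pad.
Only numpy, scipy, OpenCV 4.12 (cv2) and the standard library are available. Lean on these libraries where they do the work, as an engineer would, in place of code of your own. Each camera call takes 0.05 s, during which the arm holds its last target. There are 200 camera calls.

### The job

Check whether the cover of the large ivory wall-box on the plywood board is bowed: lay the aluminium straightedge flat on the cover, centred and running along the cover's long direction, without dropping it, and let go. Then press its end with the hanging hole firmly down until it meets the cover, and after that press the other end down in the same way, so that it is seen to rock. Leave the straightedge lying level, centred along the cover.

Things in the scene. Friction and masses are not known exactly. Their poses are not given: they have to be found in the camera images.
- straightedge: Loose straight bar of bare aluminium, 200 long x 30 wide x 16 mm thick, 0.15 to 0.3 kg, flat on the bench; a shorter wooden batten and a round grey conduit offcut lie alongside, 80 to 95 mm off. Origin: centre of its underside. x along its length towards the end with the hole, y across its width, z up. Balanced at its middle: grip it there across its width.
- hole_end (a point): Point on the straightedge's top face, 70 mm from its middle towards the end with a 12 mm through-hole (centred 87 mm from the middle): a good place to press that end. On the cover about 1 N tips it; it goes 2 to 6 mm down, stops tilted 5 degrees when it meets the slope, and falls back level when let go.
- plain_end (a point): Point on the straightedge's top face, 70 mm from its middle towards the plain end without a hole: a good place to press that end. It tips like the other end.
- wallbox: Large ivory plastic box, cover on, screwed to a 270 x 160 x 12 mm plywood board fixed to the bench (not the small square box). Origin: centre of the board's underside. x along the cover's long direction (either way), z up. Cover 230 (x) x 130 mm, bowed: its middle 60 mm along x is flat and highest, 76 mm above the bench, then slopes down 5 degrees to the short ends (68.5 mm high).
Not all that is in view belongs to the job. Of the things that look like the straightedge, the middle-sized one is meant.

How it is judged:
By the outcome, as a careful person would: the job done as asked, in the order asked, and still so for the second after the job is handed in, with the robot touching nothing.
It also fails if it takes over 54 s, if anything falls off the work surface, if the arm or the gripper's body presses on something with over 40 N, if the wrist force passes 120 N, or if a joint passes its speed limit or range.

## Working session

There is one attempt and no reset: what is moved stays moved. The work goes in short steps, Python scripts to look and compute and a tool call to move; the robot and the scene stay as the last step left them, time stands still between calls to the robot, and variables do not carry over. Pictures are saved under pics/ and viewed, at most 10 in all, crops included, and the job is handed in when it is done.

Besides the shell and the picture viewer there is one more tool, called after "Emit:" by a JSON object that holds its "method" and its "body". move_arm: Moves the arm, as the interface text tells. Its arguments: {"type":"object","properties":{"steps":{"type":"array"},"force":{"type":"number"}},"required":["steps"]}

```bash
mkdir -p pics
cat > h.py <<'E'
import numpy as np,cv2
from workcell import env
def cam(n):
    im,d=env.read_camera(n);c=env.get_calibration(n)
    return im,d,c
def ray(c,u,v,z,shape=(480,640)):
    f=240/np.tan(np.radians(c["fovy"])/2);T=np.array(c["T"])
    r=T[:3,:3]@np.array([(u-c["cx"])/f,(v-c["cy"])/f,1]);o=T[:3,3]
    return o+r*(z-o[2])/r[2]
def pts(c,d):
    f=240/np.tan(np.radians(c["fovy"])/2);T=np.array(c["T"])
    v,u=np.mgrid[:480,:640]
    P=np.stack([(u-c["cx"])/f*d,(v-c["cy"])/f*d,d],-1)
    return P@T[:3,:3].T+T[:3,3]
E
python3 - <<'E'
from h import *
for n in("top","side"):
    im,d,c=cam(n);cv2.imwrite(f"pics/{n}0.png",im);np.save(n+"0.npy",d);print(n,c)
print(env.observe())
E
```

```text
top {'fovy': 52.896095239062426, 'cx': 325.7541689147403, 'cy': 234.58349877723558, 'T': array([[-0.00434141, -0.99934615,  0.0358946 ,  0.41523618],
       [-0.99996114,  0.00406308, -0.00782326, -0.03800747],
       [ 0.0076723 , -0.03592717, -0.99932496,  0.97655814],
       [ 0.        ,  0.        ,  0.        ,  1.        ]])}
side {'fovy': 46.68662108567874, 'cx': 317.86329604878506, 'cy': 240.5084453018283, 'T': array([[-0.99711479, -0.06386606,  0.04102704,  0.42128207],
       [-0.07372304,  0.68602026, -0.72383777,  0.68626829],
       [ 0.01808329, -0.72477399, -0.68874935,  0.72612408],
       [ 0.        ,  0.        ,  0.        ,  1.        ]])}
{'time_s': 0.1, 'joint_pos': array([-1.28600562e+00,  2.87115790e-01,  1.57807625e+00,  2.86437253e-06,
        1.27861426e+00, -1.49993810e-01]), 'joint_vel': array([-0.00050872, -0.00199519, -0.00263115, -0.00010113,  0.00117572,
        0.00026514]), 'tau': array([ 1.59077466e-03, -4.07293439e+01, -2.93699312e+01, -1.06765951e-04,
        3.40567443e-03,  9.84590649e-07]), 'tool_pos': array([ 0.28417619, -0.61158568,  0.23003498]), 'tcp_rot': array([-1.10440383e-03,  9.76462708e-01,  2.15683459e-01, -7.31738679e-05]), 'ft_force': array([0.42330783, 0.33705803, 0.36349685]), 'moment': array([-0.00972434,  0.02796612, -0.01770474]), 'grip_force': 0.0, 'grip_width': 0.0855692187548488}
```

View pics/top0.png

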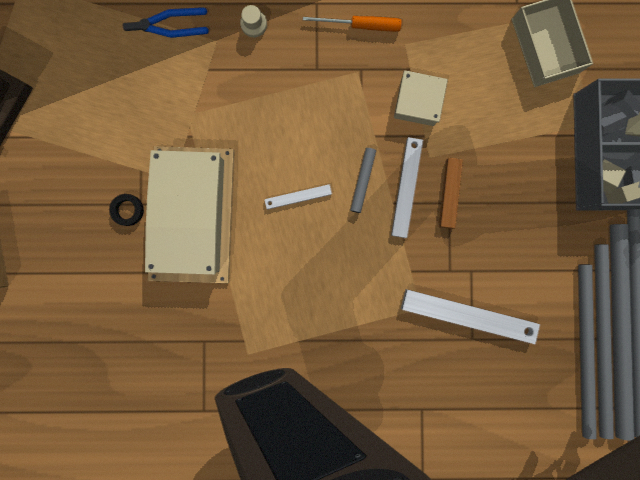

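View pics/side0.png

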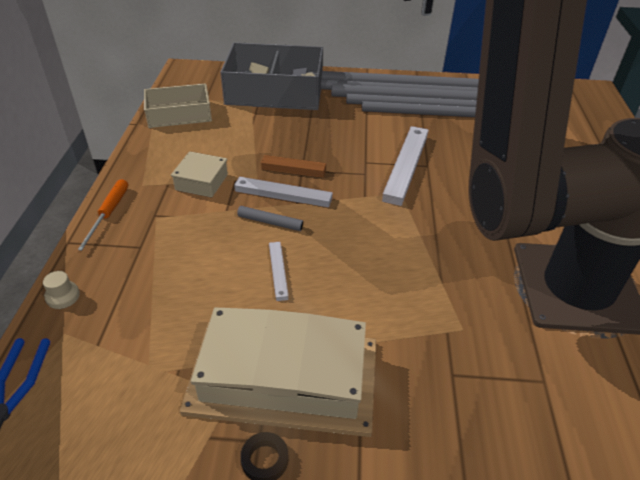

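Candidates in the top view are the small bar (298,197), the big bar (471,316) and the bar at (408,188). The last has the grey conduit (363,180) and the batten (452,193) beside it and is middle-sized, so it is the one; its hole is at about (414,145). The wall-box is the large ivory one at (187,213), not the small square one at (421,97).

Run:
```python
from h import *
c=env.get_calibration("top");im=cv2.imread("pics/top0.png");d=np.load("top0.npy")
P=pts(c,d)
def axis(p):
    r=cv2.minAreaRect((p[:,:2]*1000).astype(np.float32));b=cv2.boxPoints(r)
    e=max((b[1]-b[0],b[2]-b[1]),key=np.linalg.norm);a=np.degrees(np.arctan2(e[1],e[0]))
    return np.round(r[0],1),np.round(r[1],1),round(float(a),2)
hsv=cv2.cvtColor(im,cv2.COLOR_BGR2HSV)
m=((hsv[...,1]<50)&(hsv[...,2]>120)).astype(np.uint8)
n,l,s,ce=cv2.connectedComponentsWithStats(m)
for i in range(1,n):
    if s[i,4]>300:
        cnt=cv2.findContours((l==i).astype(np.uint8),0,2)[0][0].reshape(-1,2)
        p=np.array([ray(c,u,v,.016) for u,v in cnt]);print(ce[i].round(),s[i,4],axis(p),np.median(P[l==i][:,2]).round(4))
# hole
print("hole",ray(c,414,145,.016))
# cover by depth
k=(P[...,2]>.062)&(P[...,2]<.085)&(d>0);k[:, :130]=0;k[:,260:]=0;k[:130]=0;k[300:]=0
p=P[k];print("cover",axis(p),len(p))
q=P[k&(P[...,2]>.0735)];print("top",axis(q),np.percentile(p[:,2],[5,50,95,99]))
k=(hsv[...,0]>20)&(hsv[...,0]<40)&(hsv[...,1]<110)&(hsv[...,2]>150);k[:, :130]=0;k[:,225:]=0;k[:130]=0;k[300:]=0
cnt=max(cv2.findContours(k.astype(np.uint8),0,2)[0],key=cv2.contourArea).reshape(-1,2)
print("colour cover",axis(np.array([ray(c,u,v,.070) for u,v in cnt])))
cs,vs=env.get_calibration("side"),np.load("side0.npy");Q=pts(cs,vs)
# screws in side view, at slope height
for u,v in((220,314),(358,327),(208,378),(353,391)):print(ray(cs,u,v,.0695).round(4))
for u,v in((157,156),(214,157),(152,267),(209,268)):print(ray(c,u,v,.0695).round(4))
cv2.imwrite("pics/crop.png",cv2.resize(im[120:260,330:480],None,fx=4,fy=4))
```

```text
[407. 188.] 1490 (array([ 544.6, -208.9]), array([ 30.6, 200.2]), -9.8) 0.0162
[298. 196.] 662 (array([526.3,  10. ]), array([ 20.3, 133.3]), -77.26) 0.0107
[470. 316.] 2813 (array([ 285.9, -333. ]), array([272.7,  41.4]), 75.19) 0.0219
hole [ 0.62906338 -0.22355709  0.016     ]
cover (array([492.3, 225.3]), array([131.5, 230.4]), -2.18) 8577
top (array([489.8, 225.3]), array([131.4, 212. ]), -2.13) [0.0684327  0.07374797 0.07794527 0.07930034]
colour cover (array([491.9, 226.3]), array([132.3, 230.1]), -2.18)
[0.5947 0.1693 0.0695]
[0.3877 0.1755 0.0695]
[0.5887 0.2797 0.0695]
[0.3921 0.2829 0.0695]
[0.5975 0.2727 0.0695]
[0.5953 0.1654 0.0695]
[0.3884 0.2804 0.0695]
[0.3861 0.1739 0.0695]
```

View pics/crop.png

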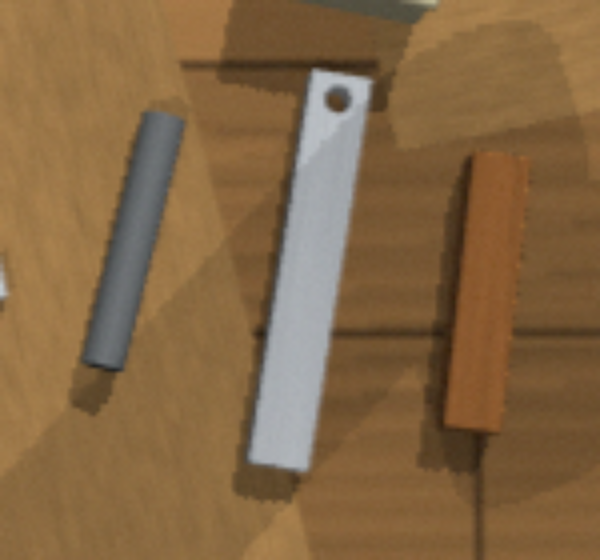

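The crop confirms it: a bare aluminium bar with its hole at the far end (crop 337,98), between the conduit and the batten.

```bash
cat >> h.py <<'E'
from scipy.spatial.transform import Rotation as Ro
def go(p,yaw):
    "offset/delta_rot units to tool-down pose with tool x at yaw deg"
    s=env.observe();q=s["tcp_rot"];R=Ro.from_quat([q[1],q[2],q[3],q[0]])
    t=Ro.from_euler("z",yaw,degrees=True)*Ro.from_euler("x",180,degrees=True)
    print("now",s["time_s"],s["tool_pos"].round(4),"F",s["ft_force"].round(2),"w",round(s["grip_width"],4),"q",s["joint_pos"].round(2))
    print("off",(R.inv().apply(np.array(p)-s["tool_pos"])/.5).round(4),"rot",((R.inv()*t).as_rotvec()/.5).round(4))
E
python3 -c "
from h import *
go([.5446,-.2089,.1],-9.8)"
```

```text
now 0.1 [ 0.2842 -0.6116  0.23  ] F [0.42 0.34 0.36] w 0.0856 q [-1.29  0.29  1.58  0.    1.28 -0.15]
off [ 0.8115 -0.5105  0.2615] rot [-4.4000e-03  7.0000e-04  1.2117e+00]
```

Emit:
{"method": "move_arm", "body": {"steps": [{"offset": [0.2,-0.125,0.06],"delta_rot": [0,0,0.25],"claw": -1},{"offset": [0.3,-0.19,0.1],"delta_rot": [0,0,0.4],"claw": -1},{"offset": [0.4,-0.255,0.13],"delta_rot": [0,0,0.5],"claw": -1},{"offset": [0.5,-0.32,0.16],"delta_rot": [0,0,0.6],"claw": -1},{"offset": [0.6,-0.38,0.2],"delta_rot": [0,0,0.75],"claw": -1},{"offset": [0.7,-0.44,0.23],"delta_rot": [0,0,0.9],"claw": -1},{"offset": [0.8115,-0.5105,0.2615],"delta_rot": [-0.004,0,1.0],"claw": -1},{"offset": [0.8115,-0.5105,0.2615],"delta_rot": [-0.004,0,1.0],"claw": -1},{"offset": [0.8115,-0.5105,0.2615],"delta_rot": [-0.004,0,1.0],"claw": -1},{"offset": [0.8115,-0.5105,0.2615],"delta_rot": [-0.004,0,1.0],"claw": -1}]}}

```text
time_s: 1.35
tool_pos: [0.5447, -0.2096, 0.1002]
tcp_rot: [0.001, 0.999, -0.032, -0.0]
ft_force: [-0.7, -0.3, 0.2]
grip_width: 0.0853
grip_force: 0.0
```

```bash
python3 -c "
from h import *
go([.5446,-.2089,.004],-9.8)
im,d,c=cam('side');cv2.imwrite('pics/s1.png',im[60:300,150:550])"
```

```text
now 1.35 [ 0.5447 -0.2096  0.1002] F [-0.72 -0.25  0.18] w 0.0853 q [-0.54  0.23  1.9  -0.    1.01  1.1 ]
off [-0.0002 -0.0017  0.1925] rot [0.004  0.0003 0.2134]
```

View pics/s1.png

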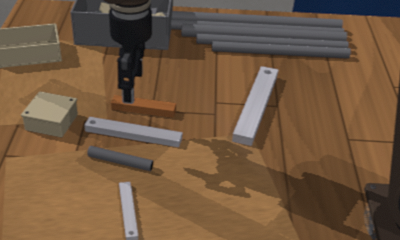

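The side view shows the gripper above the bar (crop 130,130), with the neighbours clear. Descending, then gripping.

Emit:
{"method": "move_arm", "body": {"steps": [{"offset": [0,-0.0017,0.03],"delta_rot": [0.004,0,0.15],"claw": -1},{"offset": [0,-0.0017,0.08],"delta_rot": [0.004,0,0.2134],"claw": -1},{"offset": [0,-0.0017,0.13],"delta_rot": [0.004,0,0.2134],"claw": -1},{"offset": [0,-0.0017,0.17],"delta_rot": [0.004,0,0.2134],"claw": -1},{"offset": [0,-0.0017,0.1925],"delta_rot": [0.004,0,0.2134],"claw": -1},{"offset": [0,-0.0017,0.1925],"delta_rot": [0.004,0,0.2134],"claw": -1},{"offset": [0,-0.0017,0.1925],"delta_rot": [0.004,0,0.2134],"claw": 1},{"offset": [0,-0.0017,0.1925],"delta_rot": [0.004,0,0.2134],"claw": 1},{"offset": [0,-0.0017,0.1925],"delta_rot": [0.004,0,0.2134],"claw": 1},{"offset": [0,-0.0017,0.1925],"delta_rot": [0.004,0,0.2134],"claw": 1},{"offset": [0,-0.0017,0.1925],"delta_rot": [0.004,0,0.2134],"claw": 1},{"offset": [0,-0.0017,0.1925],"delta_rot": [0.004,0,0.2134],"claw": 1}], "force": 40}}

```text
time_s: 2.9
tool_pos: [0.5456, -0.2093, 0.0052]
tcp_rot: [0.0, 0.996, -0.086, 0.001]
ft_force: [-1.1, 0.7, 5.7]
grip_width: 0.0287
grip_force: 40.8
```

```bash
python3 -c "
from h import *
go([.5446,-.2089,.154],-9.8);go([.492,.2257,.154],-2.18)"
```

```text
now 2.9 [ 0.5456 -0.2093  0.0052] F [-1.14  0.74  5.7 ] w 0.0287 q [-0.54  0.38  1.93  0.    0.84  1.2 ]
off [-0.0015 -0.0004 -0.2977] rot [ 0.0001 -0.0037 -0.0018]
now 2.9 [ 0.5456 -0.2093  0.0052] F [-1.14  0.74  5.7 ] w 0.0287 q [-0.54  0.38  1.93  0.    0.84  1.2 ]
off [-0.2538 -0.8387 -0.2982] rot [ 0.0004 -0.0037 -0.2678]
```

Emit:
{"method": "move_arm", "body": {"steps": [{"offset": [0,0,-0.03],"delta_rot": [0,0,0],"claw": 1},{"offset": [0,0,-0.08],"delta_rot": [0,0,0],"claw": 1},{"offset": [0,0,-0.14],"delta_rot": [0,0,0],"claw": 1},{"offset": [0,0,-0.2],"delta_rot": [0,0,0],"claw": 1},{"offset": [0,0,-0.26],"delta_rot": [0,0,0],"claw": 1},{"offset": [-0.01,-0.03,-0.298],"delta_rot": [0,0,-0.01],"claw": 1},{"offset": [-0.03,-0.09,-0.298],"delta_rot": [0,0,-0.03],"claw": 1},{"offset": [-0.055,-0.17,-0.298],"delta_rot": [0,0,-0.06],"claw": 1},{"offset": [-0.08,-0.26,-0.298],"delta_rot": [0,0,-0.09],"claw": 1},{"offset": [-0.11,-0.35,-0.298],"delta_rot": [0,0,-0.12],"claw": 1},{"offset": [-0.135,-0.44,-0.298],"delta_rot": [0,0,-0.15],"claw": 1},{"offset": [-0.16,-0.53,-0.298],"delta_rot": [0,0,-0.18],"claw": 1},{"offset": [-0.19,-0.62,-0.298],"delta_rot": [0,0,-0.21],"claw": 1},{"offset": [-0.215,-0.7,-0.298],"delta_rot": [0,0,-0.235],"claw": 1},{"offset": [-0.235,-0.77,-0.298],"delta_rot": [0,0,-0.255],"claw": 1},{"offset": [-0.248,-0.815,-0.298],"delta_rot": [0,0,-0.265],"claw": 1},{"offset": [-0.253,-0.834,-0.298],"delta_rot": [0,0,-0.268],"claw": 1},{"offset": [-0.2538,-0.8387,-0.298],"delta_rot": [0,-0.003,-0.268],"claw": 1},{"offset": [-0.2538,-0.8387,-0.298],"delta_rot": [0,-0.003,-0.268],"claw": 1},{"offset": [-0.2538,-0.8387,-0.298],"delta_rot": [0,-0.003,-0.268],"claw": 1}]}}

```text
time_s: 5.4
tool_pos: [0.4917, 0.225, 0.1533]
tcp_rot: [0.0, 1.0, -0.02, -0.001]
ft_force: [-0.5, 0.0, -2.3]
grip_width: 0.0284
grip_force: 40.0
```

Run:
```python
from h import *
go([.492,.2257,.09],-2.18)
im,d,c=cam('side');np.save('s2.npy',d);cv2.imwrite('pics/s2.png',im[180:480,100:500])
it,dt,ct=cam('top');cv2.imwrite('pics/t2.png',it)
P=pts(c,d);hsv=cv2.cvtColor(im,cv2.COLOR_BGR2HSV)
k=(hsv[...,1]<60)&(hsv[...,2]>120)&(abs(P[...,1]-.2257)<.03)&(P[...,2]>.12)&(abs(P[...,0]-.49)<.11)
p=P[k];print(len(p))
for x in np.arange(.39,.6,.02):
    q=p[abs(p[:,0]-x)<.01]
    if len(q)>5:print(x.round(2),np.percentile(q[:,2],[2,50,98]).round(4),q[:,1].min().round(4),q[:,1].max().round(4))
```

```text
now 5.4 [0.4917 0.225  0.1533] F [-0.5   0.   -2.34] w 0.0284 q [0.24 0.07 1.97 0.   1.1  1.85]
off [ 0.0007 -0.0015  0.1265] rot [ 0.0002  0.0022 -0.002 ]
2986
0.39 [0.1492 0.1639 0.1663] 0.2141 0.246
0.41 [0.1501 0.1639 0.1661] 0.2129 0.2454
0.43 [0.1493 0.1638 0.1661] 0.2117 0.2449
0.45 [0.1502 0.1636 0.1658] 0.2109 0.2437
0.47 [0.1493 0.1636 0.1657] 0.2106 0.2435
0.49 [0.1505 0.1638 0.1695] 0.2117 0.2464
0.51 [0.1479 0.1632 0.1655] 0.2271 0.252
0.53 [0.149  0.1638 0.1658] 0.2085 0.2408
0.55 [0.1485 0.1638 0.1659] 0.2074 0.24
0.57 [0.1485 0.1632 0.1659] 0.2071 0.2396
0.59 [0.1492 0.1628 0.1651] 0.2074 0.2386
```

View pics/s2.png

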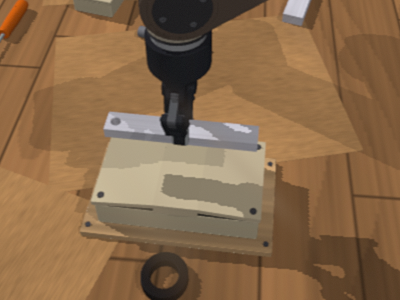

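The side view shows the bar held level above the cover, with the hole at its far-x end (crop 115,122).

Run:
```python
from h import *
c=env.get_calibration("side");d=np.load("s2.npy");P=pts(c,d)
k=(abs(P[...,1]-.2257)<.035)&(P[...,2]>.155)&(P[...,2]<.168)&(abs(P[...,0]-.49)<.14)
p=P[k];k2=abs(p[:,0]-.49)>.03;p=p[k2]
r=cv2.minAreaRect((p[:,:2]*1000).astype(np.float32));print(r)
A=np.c_[p[:,0]-.49,p[:,1]-.2257,np.ones(len(p))];q=p[:,2]>.162
print(np.linalg.lstsq(A[q],p[q,2],rcond=None)[0], p[:,0].min(),p[:,0].max())
```

```text
((493.68536376953125, 225.6935272216797), (33.56350326538086, 200.23712158203125), 87.6156997680664)
[-0.00317369 -0.00285754  0.16407721] 0.39324884359619794 0.5942422635544817
```

Emit:
{"method": "move_arm", "body": {"steps": [{"offset": [-0.001,-0.001,0.02],"delta_rot": [0,0.001,-0.005],"claw": 1},{"offset": [-0.0025,-0.001,0.05],"delta_rot": [0,0.001,-0.005],"claw": 1},{"offset": [-0.0025,-0.001,0.08],"delta_rot": [0,0.001,-0.005],"claw": 1},{"offset": [-0.0025,-0.001,0.105],"delta_rot": [0,0.001,-0.005],"claw": 1},{"offset": [-0.0025,-0.001,0.12],"delta_rot": [0,0.001,-0.005],"claw": 1},{"offset": [-0.0025,-0.001,0.13],"delta_rot": [0,0.001,-0.005],"claw": 1},{"offset": [-0.0025,-0.001,0.135],"delta_rot": [0,0.001,-0.005],"claw": 1},{"offset": [-0.0025,-0.001,0.138],"delta_rot": [0,0.001,-0.005],"claw": 1},{"offset": [-0.0025,-0.001,0.14],"delta_rot": [0,0.001,-0.005],"claw": 1},{"offset": [-0.0025,-0.001,0.14],"delta_rot": [0,0.001,-0.005],"claw": 1},{"offset": [-0.0025,-0.001,0.14],"delta_rot": [0,0.001,-0.005],"claw": 1}]}}

```text
time_s: 6.88
tool_pos: [0.4903, 0.2264, 0.0835]
tcp_rot: [-0.0, 1.0, -0.018, -0.0]
ft_force: [-0.2, 0.4, -2.9]
grip_width: 0.0286
grip_force: 40.0
```

Emit:
{"method": "move_arm", "body": {"steps": [{"offset": [0,0,0.001],"delta_rot": [0,0,0],"claw": 1},{"offset": [0,0,0.002],"delta_rot": [0,0,0],"claw": 1},{"offset": [0,0,0.003],"delta_rot": [0,0,0],"claw": 1},{"offset": [0,0,0.003],"delta_rot": [0,0,0],"claw": 1},{"offset": [0,0,0.003],"delta_rot": [0,0,0],"claw": 1}]}}

```text
time_s: 7.5
tool_pos: [0.4902, 0.2264, 0.0818]
tcp_rot: [-0.0, 1.0, -0.018, -0.0]
ft_force: [-0.1, -0.1, -1.3]
grip_width: 0.0287
grip_force: 40.0
```

Emit:
{"method": "move_arm", "body": {"steps": [{"offset": [0,0,0.001],"delta_rot": [0,0,0],"claw": 1},{"offset": [0,0,0.002],"delta_rot": [0,0,0],"claw": 1},{"offset": [0,0,0.002],"delta_rot": [0,0,0],"claw": 1},{"offset": [0,0,0.002],"delta_rot": [0,0,0],"claw": 1}]}}

```text
time_s: 8.0
tool_pos: [0.4903, 0.2263, 0.0812]
tcp_rot: [-0.0, 1.0, -0.018, -0.0]
ft_force: [-2.4, -1.2, 1.1]
grip_width: 0.0292
grip_force: 40.4
```

Emit:
{"method": "move_arm", "body": {"steps": [{"offset": [0,0,0],"delta_rot": [0,0,0],"claw": 0.3},{"offset": [0,0,0],"delta_rot": [0,0,0],"claw": 0.1},{"offset": [0,0,0],"delta_rot": [0,0,0],"claw": -0.2},{"offset": [0,0,0],"delta_rot": [0,0,0],"claw": -0.4},{"offset": [0,0,0],"delta_rot": [0,0,0],"claw": -0.4},{"offset": [0,0,-0.01],"delta_rot": [0,0,0],"claw": -0.4},{"offset": [0,0,-0.04],"delta_rot": [0,0,0],"claw": -0.4},{"offset": [0,0,-0.09],"delta_rot": [0,0,0],"claw": -0.4},{"offset": [0,0,-0.14],"delta_rot": [0,0,0],"claw": 0.4},{"offset": [0,0,-0.14],"delta_rot": [0,0,0],"claw": 1},{"offset": [0,0,-0.14],"delta_rot": [0,0,0],"claw": 1},{"offset": [0,0,-0.14],"delta_rot": [0,0,0],"claw": 1}], "force": 20}}

```text
time_s: 9.5
tool_pos: [0.4894, 0.2261, 0.1495]
tcp_rot: [0.0, 1.0, -0.018, -0.001]
ft_force: [-0.6, 0.2, 0.4]
grip_width: 0.0
grip_force: 0.0
```

```bash
cat >> h.py <<'E'
def look(name):
    im,d,c=cam('side');cv2.imwrite(f'pics/{name}.png',im[180:480,100:500]);P=pts(c,d)
    hsv=cv2.cvtColor(im,cv2.COLOR_BGR2HSV)
    k=(abs(P[...,1]-.226)<.04)&(P[...,2]>.085)&(P[...,2]<.1)&(abs(P[...,0]-.49)<.13)&(hsv[...,2]>90)
    n,l,s,_=cv2.connectedComponentsWithStats(cv2.morphologyEx(k.astype(np.uint8),cv2.MORPH_OPEN,np.ones((3,3))))
    p=P[np.isin(l,[i for i in range(1,n) if s[i,4]>150])]
    r=cv2.minAreaRect((p[:,:2]*1000).astype(np.float32));print("rect",r)
    A=np.c_[p[:,0]-.49,p[:,1]-.2257,np.ones(len(p))];q=p[:,2]>.0895
    m=np.linalg.lstsq(A[q],p[q,2],rcond=None)[0]
    print("slope deg",np.degrees(m[:2]).round(2),"z",m[2].round(4),len(p))
E
python3 - <<'E'
from h import *
look("s3");a=np.radians(-2.2);u=np.array([np.cos(a),np.sin(a)])
h=np.array([.492,.2257])+.07*u;print(h);go([*h,.11],-2.18)
E
```

```text
rect ((492.48583984375, 227.23902893066406), (33.84343338012695, 200.387939453125), 88.15245819091797)
slope deg [-0.04 -0.1 ] z 0.092 2911
[0.5619484  0.22301285]
now 9.55 [0.4895 0.2261 0.1495] F [-0.59 -0.84  0.46] w -0.0001 q [0.24 0.07 1.98 0.   1.09 1.85]
off [0.1453 0.001  0.0786] rot [0.001  0.0055 0.0052]
```

View pics/s3.png

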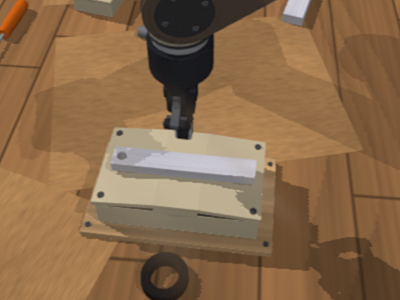

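The side view shows the bar lying level and centred on the cover, with the hole at the left (crop 122,155). Next I move above the hole end, fingers shut.

Emit:
{"method": "move_arm", "body": {"steps": [{"offset": [0.05,0,0],"delta_rot": [0,0.005,0.005],"claw": 1},{"offset": [0.1,0,0.02],"delta_rot": [0,0.005,0.005],"claw": 1},{"offset": [0.146,0,0.06],"delta_rot": [0,0.005,0.005],"claw": 1},{"offset": [0.146,0,0.085],"delta_rot": [0,0.005,0.005],"claw": 1},{"offset": [0.146,0,0.1],"delta_rot": [0,0.005,0.005],"claw": 1},{"offset": [0.146,0,0.105],"delta_rot": [0,0.005,0.005],"claw": 1},{"offset": [0.146,0,0.105],"delta_rot": [0,0.005,0.005],"claw": 1},{"offset": [0.146,0,0.105],"delta_rot": [0,0.005,0.005],"claw": 1}]}}

```text
time_s: 10.55
tool_pos: [0.5634, 0.224, 0.0992]
tcp_rot: [-0.0, 1.0, -0.019, 0.002]
ft_force: [-0.1, -0.0, 0.3]
grip_width: -0.0001
grip_force: 0.0
```

Emit:
{"method": "move_arm", "body": {"steps": [{"offset": [0,0,0.003],"delta_rot": [0,0,0],"claw": 1},{"offset": [0,0,0.006],"delta_rot": [0,0,0],"claw": 1},{"offset": [0,0,0.009],"delta_rot": [0,0,0],"claw": 1},{"offset": [0,0,0.012],"delta_rot": [0,0,0],"claw": 1},{"offset": [0,0,0.014],"delta_rot": [0,0,0],"claw": 1},{"offset": [0,0,0.016],"delta_rot": [0,0,0],"claw": 1},{"offset": [0,0,0.018],"delta_rot": [0,0,0],"claw": 1},{"offset": [0,0,0.018],"delta_rot": [0,0,0],"claw": 1}]}}

```text
time_s: 11.55
tool_pos: [0.5641, 0.2238, 0.0899]
tcp_rot: [-0.0, 1.0, -0.019, 0.002]
ft_force: [1.6, -0.8, 3.5]
grip_width: 0.0001
grip_force: 1.7
```

Emit:
{"method": "move_arm", "body": {"steps": [{"offset": [0,0,0.002],"delta_rot": [0,0,0],"claw": 1},{"offset": [0,0,0.004],"delta_rot": [0,0,0],"claw": 1},{"offset": [0,0,0.006],"delta_rot": [0,0,0],"claw": 1},{"offset": [0,0,0.007],"delta_rot": [0,0,0],"claw": 1},{"offset": [0,0,0.007],"delta_rot": [0,0,0],"claw": 1}]}}

```text
time_s: 12.18
tool_pos: [0.5645, 0.2238, 0.089]
tcp_rot: [0.0, 1.0, -0.019, 0.002]
ft_force: [-3.0, -2.7, 13.6]
grip_width: 0.0001
grip_force: 6.8
```

```bash
python3 -c "
from h import *
look('s4');go([.5634,.224,.099],-2.18)"
```

```text
rect ((493.21405029296875, 227.45738220214844), (33.125877380371094, 198.97900390625), 87.74166870117188)
slope deg [-2.93 -3.87] z 0.0946 2072
now 12.225 [0.5645 0.2238 0.089 ] F [-2.86 -1.71 13.14] w -0.0003 q [ 0.21  0.29  1.85 -0.    1.    1.82]
off [-0.0021 -0.0004 -0.02  ] rot [-0.     -0.0086  0.0011]
```

```bash
sed -i 's/<\.1)&/<.112)\&/; s/q=p\[:,2\]>.0895/q=abs(p[:,1]-.226)<.009/' h.py; python3 -c "
from h import *
look('s5');print(env.observe()['ft_force'])"
```

```text
rect ((492.0113220214844, 227.4595489501953), (34.035736083984375, 198.26637268066406), 88.39644622802734)
slope deg [-4.82  1.12] z 0.0953 2769
[-1.45054622 -2.88849329 13.38031714]
```

It tilted about 5° and stopped firmly at 13 N. Releasing gently, straight up.

Emit:
{"method": "move_arm", "body": {"steps": [{"offset": [0,0,-0.004],"delta_rot": [0,0,0],"claw": 1},{"offset": [0,0,-0.008],"delta_rot": [0,0,0],"claw": 1},{"offset": [0,0,-0.012],"delta_rot": [0,0,0],"claw": 1},{"offset": [0,0,-0.016],"delta_rot": [0,0,0],"claw": 1},{"offset": [0,0,-0.025],"delta_rot": [0,0,0],"claw": 1},{"offset": [0,0,-0.05],"delta_rot": [0,0,0],"claw": 1},{"offset": [0,0,-0.07],"delta_rot": [0,0,0],"claw": 1},{"offset": [0,0,-0.07],"delta_rot": [0,0,0],"claw": 1},{"offset": [0,0,-0.07],"delta_rot": [0,0,0],"claw": 1}]}}

```text
time_s: 13.4
tool_pos: [0.5631, 0.2237, 0.1208]
tcp_rot: [-0.0, 1.0, -0.019, 0.001]
ft_force: [-0.0, 0.6, 0.2]
grip_width: -0.0001
grip_force: 0.0
```

```bash
python3 -c "
from h import *
look('s6');go([.4225,.2292,.0985],-2.18)"
```

```text
rect ((492.4040832519531, 227.42697143554688), (34.33561706542969, 200.211669921875), 88.29682922363281)
slope deg [-0.13  0.99] z 0.0919 2903
now 13.45 [0.5629 0.2237 0.1205] F [ 0.5  -0.47  0.24] w 0.0 q [ 0.21  0.25  1.84 -0.    1.05  1.82]
off [-0.2811 -0.0004  0.0436] rot [-0.0001 -0.0031  0.0002]
```

Emit:
{"method": "move_arm", "body": {"steps": [{"offset": [-0.05,0,0],"delta_rot": [0,0,0],"claw": 1},{"offset": [-0.12,0,0],"delta_rot": [0,0,0],"claw": 1},{"offset": [-0.19,0,0],"delta_rot": [0,0,0],"claw": 1},{"offset": [-0.25,0,0],"delta_rot": [0,0,0],"claw": 1},{"offset": [-0.281,0,0.005],"delta_rot": [0,0,0],"claw": 1},{"offset": [-0.281,0,0.02],"delta_rot": [0,-0.002,0],"claw": 1},{"offset": [-0.281,0,0.035],"delta_rot": [0,-0.002,0],"claw": 1},{"offset": [-0.281,0,0.043],"delta_rot": [0,-0.002,0],"claw": 1},{"offset": [-0.281,0,0.043],"delta_rot": [0,-0.002,0],"claw": 1},{"offset": [-0.281,0,0.043],"delta_rot": [0,-0.002,0],"claw": 1}]}}

```text
time_s: 14.7
tool_pos: [0.4232, 0.2291, 0.099]
tcp_rot: [-0.0, 1.0, -0.019, 0.001]
ft_force: [-0.5, 0.1, -0.1]
grip_width: -0.0002
grip_force: 0.0
```

Emit:
{"method": "move_arm", "body": {"steps": [{"offset": [0,0,0.003],"delta_rot": [0,0,0],"claw": 1},{"offset": [0,0,0.006],"delta_rot": [0,0,0],"claw": 1},{"offset": [0,0,0.009],"delta_rot": [0,0,0],"claw": 1},{"offset": [0,0,0.012],"delta_rot": [0,0,0],"claw": 1},{"offset": [0,0,0.014],"delta_rot": [0,0,0],"claw": 1},{"offset": [0,0,0.016],"delta_rot": [0,0,0],"claw": 1},{"offset": [0,0,0.018],"delta_rot": [0,0,0],"claw": 1},{"offset": [0,0,0.02],"delta_rot": [0,0,0],"claw": 1},{"offset": [0,0,0.022],"delta_rot": [0,0,0],"claw": 1},{"offset": [0,0,0.022],"delta_rot": [0,0,0],"claw": 1}]}}

```text
time_s: 15.95
tool_pos: [0.4225, 0.2292, 0.0889]
tcp_rot: [0.0, 1.0, -0.019, -0.0]
ft_force: [-5.5, -0.8, 9.6]
grip_width: 0.0
grip_force: 4.5
```

Emit:
{"method": "move_arm", "body": {"steps": [{"offset": [0,0,0.002],"delta_rot": [0,0,0],"claw": 1},{"offset": [0,0,0.003],"delta_rot": [0,0,0],"claw": 1},{"offset": [0,0,0.003],"delta_rot": [0,0,0],"claw": 1},{"offset": [0,0,0.003],"delta_rot": [0,0,0],"claw": 1}]}}

```text
time_s: 16.45
tool_pos: [0.4226, 0.2292, 0.0888]
tcp_rot: [0.0, 1.0, -0.019, -0.001]
ft_force: [-9.7, -0.9, 16.0]
grip_width: 0.0
grip_force: 8.6
```

```bash
python3 -c "
from h import *
look('s7')"
```

```text
rect ((495.90106201171875, 226.75152587890625), (34.114158630371094, 190.5729217529297), 88.0298843383789)
slope deg [4.48 3.5 ] z 0.0941 2697
```

Emit:
{"method": "move_arm", "body": {"steps": [{"offset": [0,0,-0.004],"delta_rot": [0,0,0],"claw": 1},{"offset": [0,0,-0.008],"delta_rot": [0,0,0],"claw": 1},{"offset": [0,0,-0.012],"delta_rot": [0,0,0],"claw": 1},{"offset": [0,0,-0.016],"delta_rot": [0,0,0],"claw": 1},{"offset": [0,0,-0.025],"delta_rot": [0,0,0],"claw": 1},{"offset": [0,0,-0.05],"delta_rot": [0,0,0],"claw": 1},{"offset": [0,0,-0.1],"delta_rot": [0,0,0],"claw": 1},{"offset": [0,0,-0.16],"delta_rot": [0,0,0],"claw": 1},{"offset": [0,0,-0.2],"delta_rot": [0,0,0],"claw": 1},{"offset": [0,0,-0.2],"delta_rot": [0,0,0],"claw": 1},{"offset": [0,0,-0.2],"delta_rot": [0,0,0],"claw": 1}]}}

```text
time_s: 17.88
tool_pos: [0.4223, 0.2289, 0.1859]
tcp_rot: [0.0, 1.0, -0.019, 0.0]
ft_force: [-0.0, -0.7, 0.6]
grip_width: -0.0
grip_force: 0.0
```

```bash
python3 -c "
from h import *
look('s8')"
```

```text
rect ((492.3230895996094, 227.6193084716797), (34.3284797668457, 200.0338592529297), 87.82273864746094)
slope deg [-0.12  0.03] z 0.092 2888
```

View pics/s8.png

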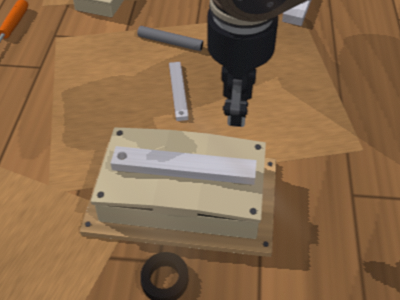

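The bar lies level and centred along the cover, hole end at the left (crop 122,155), and the arm is clear of it.

```bash
python3 -c "
from workcell import env
print(env.finish_job())"
```

```text
the job is handed in; nothing more can be done
None
```

The job is handed in at about 18 s: the straightedge was laid on the cover, rocked about 5° (hole end first at about 13 N, then plain end at about 16 N), so the cover is bowed, and it was left level and centred.

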